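# Take the clip lid off the change pot

## Task

On this pottery stall two square stoneware pots have wooden lids; the change pot is the one whose lid has two steel spring buttons standing either side of a wooden block. Pinch the two buttons together to free the catch, lift that lid straight off, and lower it right way up well onto the round wooden board, letting go only once it stands there.

Things in the scene. Friction and masses are not known exactly. Their poses are not given: they have to be found in the camera images.
- lid_grip (a point): Pinch point of the loose clip lid (0.18-0.30 kg): midway between its buttons, 20 mm above its plate (104x104x8 mm, wood); z up, y from button to button. Shut, it is 118 mm above the table: lid on a fixed square pot 110x110x90 mm, 1.5-2 mm play. Cheeks 30 mm deep below the plate carry the lid when put down: the point is then 58 mm above its support. The other pot's lid has one round knob.
- button_a (a joint): Steel button on the lid's +y side, upright on the plate: 26 mm wide, 8 thick, 34 high. Outer faces of the two are 58 mm apart free, 42 fully pinched; a fixed wooden block 20 mm thick, 34 high stands between. Value: travel inwards, 0 free to 0.008 m at its firm stop; spring 1.6 N rising to 4.8 N. Until 5 mm in, its tooth holds under the pot's lip.
- button_b (a joint): The same on the lid's -y side: 0 free, 0.008 m fully in. Both must be in for the lid to come off; the lid is then carried by the pinched buttons, and they spring out when let go.
- board: Fixed flat round wooden board, 180 mm across, 12 mm thick, lying on the table. Origin at the centre of its underside, on the table; z up.
Things that resemble listed ones, but are neither listed nor needed, are in the scene too. What is shaped like the part that bears lid_grip but green is not meant. Several things look just like the board: the one meant starts farthest to the robot's right.

How it is judged:
By the outcome, as a careful person would: the job done as asked, in the order asked, and still so for the second after the job is handed in, with the robot touching nothing.
It also fails if it takes over 48 s, if anything falls off the work surface, if the arm or the gripper's body presses on something with over 40 N, if the wrist force passes 120 N, or if a joint passes its speed limit or range.

## Robot

A 6-joint arm with a two-finger parallel gripper is mounted at the origin on the work surface. World frame = base frame: x ahead of the robot, y to its left, z up, the work surface at z = 0. Lengths are in mm, angles in rad, forces in N, time in s.
With the tool pointing down it reaches from about 275 to 1000 mm from the base axis. Payload 8.4 kg.
Tool frame: the origin (TCP) lies between the finger pads; the fingertips stand r.nose_length ahead of it and the grasp point (between the pads) lies 8 mm behind it (r.nose_length is the distance from the TCP to the fingertips, in mm); y points along the fingers, x is the direction in which the jaws open and shut, and the axes are right-handed (so a half turn about y gives the same grasp; the last joint's range is limited). The gripper opens to 85 mm and grips with 20 to 120 N. Pads are 22 mm wide; open, the fingers measure 114 mm over their backs; the gripper's body (76 mm by 85 mm) begins 54 mm behind the grasp point. The pads swing forward as they close: fully open they stand 13 mm farther back than shut.
Start: joints at [-1.325, 0.353, 1.633, -0, 1.155, -0.002], TCP at [153.293, -605.912, 242.281] pointing down, gripper open.
Joint ranges: [-2.63, 2.63], [-0.92, 2.1], [0.06, 2.66], [-1.3, 4.44], [0, 2.69], [-3.02, 3.02]. Speed limits (rad/s): [2.22, 2.22, 2.79, 3.14, 3.14, 3.14].

## Interface

Orientations are given as [roll, pitch, yaw] about the fixed x, y, z axes, in that order (R = Rz(yaw) Ry(pitch) Rx(roll)).
In Python, from rig import r, cams, order gives the robot as it stands. The module is installed in compiled form; this text tells all that it offers.
- The arm moves only by the shell command python3 -m crank 'ROWS' [FORCE]. ROWS is JSON, a list of rows, each a list of 7 numbers: the turn, a rotation vector about the tool's x, y, z in degrees, then the shift along the tool's x, y, z in cm, then the opening, from -1 (shut) to 1 (fully open). A call has exactly 10 rows; each row shifts and turns the pose as measured when the row begins, along the tool's axes as they then stand; what a row does not reach is not made up. A row lasts 1/12 s, in which the tool goes at most 41.7 mm and 7.16 degrees, less where a joint would pass 70% of its speed; a pose out of reach is approached as far as the arm can. A call with a gripper value outside its range is refused whole. The fingers move at their own pace and stop on an object; FORCE is the grip in N (left out, the last holds). Time passes only in rows, so rows that do not move let the fingers close, or fill a call up. It gives the time, the measured TCP pose, the force and the opening at its end, in the units of the state.
- r.sense(): the state, without advancing time (a new reading comes with each control period).
- cams.grab_frame(name): name is "side" or "top"; returns the picture (420x560x3 uint8, blue, green, red); there is no depth.
- cams.camera_info(name): a dict with "intrinsics" (3x3 intrinsics, pixels), "k1" (the pictures are not rectified: a ray, as slopes to the right and down, at radius r is drawn at 1 + k1 r^2 times it, then the intrinsics apply), "view" (4x4, takes a point from world to camera coordinates). Camera axes: x right, y up, looking along -z (the intrinsics and any distortion apply to the point x, -y, -z); pixel columns grow to the right and rows downward; lengths in mm; the calibration is good to about 2 mm. A picture is of the moment at which its call begins. camera_info takes no time and is no camera call.
- order.sign_off(): hands the job in, once; it reports no verdict.
The state is a dict: "clock": time; "qpos": joint angles; "qvel": joint speeds; "joint_efforts": joint torques, N m; "eef_pos": TCP position; "tcp_rot": TCP orientation; "contact_force": force on the tool from outside, world axes, zero at the start; "wrist_torque": the same for the moment, N m; "opening": opening from 0.0 (shut) to 1.0 (fully open).
Only numpy, scipy, OpenCV 4.12 (cv2) and the standard library are available. Lean on these libraries where they do the work, as an engineer would, in place of code of your own. Each camera call takes 0.05 s, during which the arm holds its last target.

## Working session

There is one attempt and no reset: what is moved stays moved. The work goes in short steps, Python scripts to look and compute and a shell command to move; the robot and the scene stay as the last step left them, time stands still between calls to the robot, and variables do not carry over. Pictures are saved under pics/ and viewed, and the job is handed in when it is done.

```bash
mkdir -p pics; cat > h.py <<'E'
import numpy as np, cv2
from rig import r,cams,order
from scipy.spatial.transform import Rotation as R
def ray(name,u,v):
    c=cams.camera_info(name);K=np.array(c["intrinsics"]);V=np.array(c["view"]);k=c["k1"]
    d=np.array([(u-K[0,2])/K[0,0],(v-K[1,2])/K[1,1]]);s=d.copy()
    for _ in range(50): s=d/(1+k*(s@s))
    dc=np.array([s[0],-s[1],-1.]);Rm=V[:3,:3]
    return -Rm.T@V[:3,3],Rm.T@dc
def atz(name,u,v,z):
    o,d=ray(name,u,v);return o+d*(z-o[2])/d[2]
def proj(name,p):
    c=cams.camera_info(name);K=np.array(c["intrinsics"]);V=np.array(c["view"])
    q=V[:3,:3]@np.array(p,float)+V[:3,3];s=np.array([q[0],-q[1]])/-q[2];s=s*(1+c["k1"]*(s@s))
    return [K[0,0]*s[0]+K[0,2]+K[0,1]*s[1],K[1,1]*s[1]+K[1,2]]
def crop(img,x0,y0,x1,y1,f,fn):
    cv2.imwrite(fn,cv2.resize(img[y0:y1,x0:x1],None,fx=f,fy=f,interpolation=cv2.INTER_CUBIC))
E
python3 - <<'E'
from h import *
for n in("side","top"):
    cv2.imwrite(f"pics/{n}0.png",cams.grab_frame(n)); c=cams.camera_info(n)
    print(n,np.round(c["intrinsics"],1).tolist(),c["k1"],np.round(c["view"],3).tolist())
s=r.sense();print(s,r.nose_length)
E
```

```text
side [[503.2, 0.0, 277.5], [0.0, 503.2, 204.0], [0.0, 0.0, 1.0]] -0.17687665381868642 [[-0.969, -0.247, -0.001, 481.052], [0.186, -0.73, 0.658, -179.122], [-0.163, 0.638, 0.753, -929.119], [0.0, 0.0, 0.0, 1.0]]
top [[487.5, 0.0, 273.6], [0.0, 487.5, 214.3], [0.0, 0.0, 1.0]] -0.15290024210996164 [[0.009, -1.0, 0.007, -24.206], [0.998, 0.01, 0.068, -518.029], [-0.068, 0.006, 0.998, -1290.221], [0.0, 0.0, 0.0, 1.0]]
{'clock': 0.1, 'qpos': array([-1.32538501e+00,  3.53601145e-01,  1.63408449e+00, -2.10325357e-05,
        1.15520331e+00, -2.36809526e-03]), 'qvel': array([ 0.00024488, -0.00110523, -0.00179428,  0.00074693,  0.00062416,
        0.00071275]), 'joint_efforts': array([-9.56066178e-04, -6.06358194e+01, -3.42823255e+01, -8.22840616e-05,
        4.01677695e-03, -3.20159984e-06]), 'eef_pos': array([ 153.19092739, -605.49121301,  241.61226639]), 'tcp_rot': array([-1.57081249e+00,  1.29633261e-03, -1.32300842e+00]), 'contact_force': array([ 0.49512315, -0.32736569,  0.43868313]), 'wrist_torque': array([-0.06790734, -0.0273238 , -0.03799736]), 'opening': 1.0010576106797882} 11.0
```

View pics/top0.png

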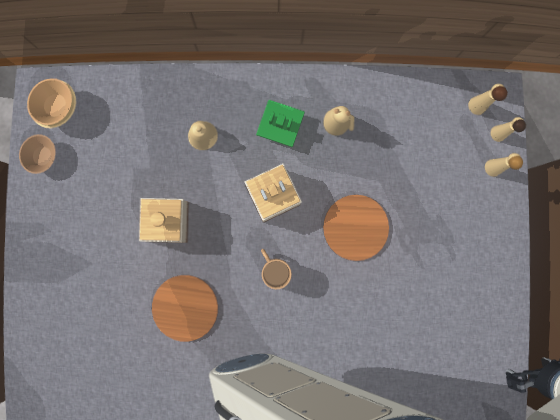

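View pics/side0.png

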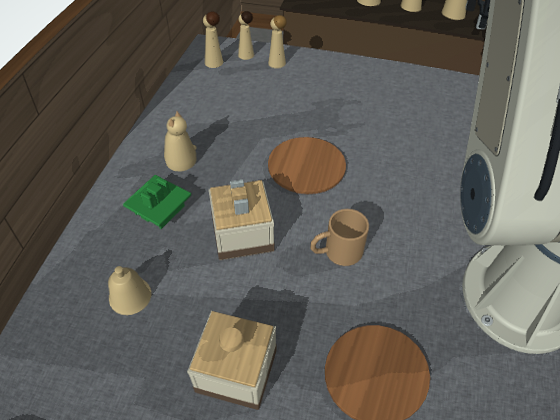

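```bash
python3 - <<'E'
from h import *
t=cv2.imread("pics/top0.png");s=cv2.imread("pics/side0.png")
crop(t,232,150,312,230,8,"pics/tc.png");crop(s,195,165,285,265,6,"pics/sc.png")
for uv in[(357,228),(185,308)]:print(atz("top",*uv,12))
print(atz("top",272,190,98))
E
```

```text
[ 483.83104696 -245.09086378   12.        ]
[264.18048992 216.40344801  12.        ]
[574.38414632 -14.00445786  98.        ]
```

View pics/tc.png

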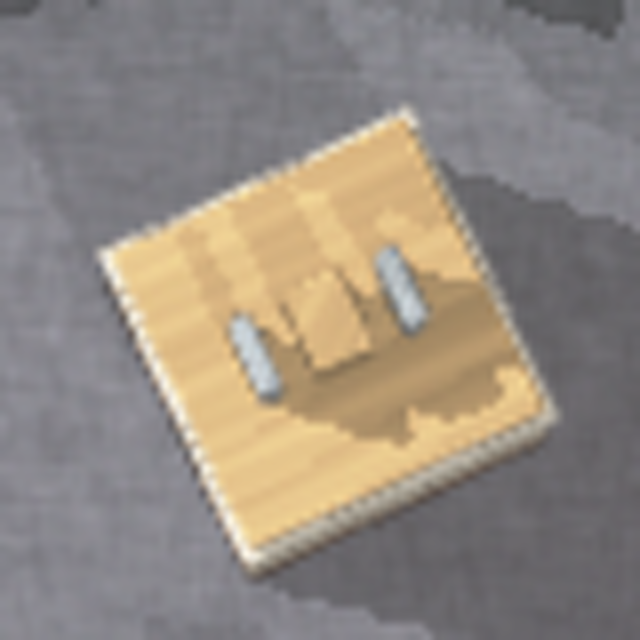

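View pics/sc.png

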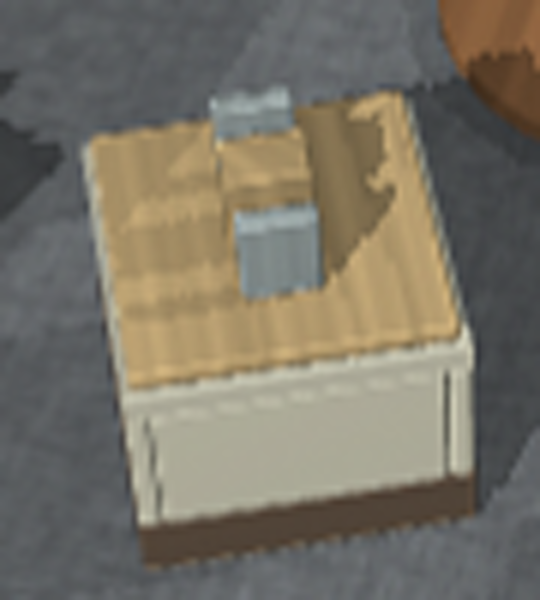

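```bash
python3 - <<'E'
from h import *
o=np.array([232,150])
def T(x,y,z):return atz("top",x/8+o[0],y/8+o[1],z)
a=T(256,357,132);b=T(401,288,132);print("btn",a,b,(a+b)/2,np.linalg.norm(a-b))
d=a-b;print("yaw of +y",np.degrees(np.arctan2(d[1],d[0])))
print("block",T(328,320,132))
c=[T(*p,98) for p in[(103,253),(408,112),(553,418),(252,555)]]
print(np.mean(c,0));
for i in range(4):
    e=c[i]-c[i-1];print(np.linalg.norm(e),np.degrees(np.arctan2(e[1],e[0])))
def S(x,y,z):return atz("side",195+x/6,165+y/6,z)
print("side btn",S(278,215,132),S(252,100,132),(S(278,215,132)+S(252,100,132))/2)
c=[S(*p,98) for p in[(88,147),(402,97),(468,335),(128,390)]];print(np.mean(c,0))
for i in range(4):
    e=c[i]-c[i-1];print(np.linalg.norm(e),np.degrees(np.arctan2(e[1],e[0])))
# board fit
for n in("top","side"):
    im=cv2.imread(f"pics/{n}0.png");h=cv2.cvtColor(im,cv2.COLOR_BGR2HSV)
    m=cv2.inRange(h,(3,110,60),(16,255,255))
    cs,_=cv2.findContours(m,cv2.RETR_EXTERNAL,cv2.CHAIN_APPROX_NONE)
    for q in sorted(cs,key=cv2.contourArea)[-4:]:
        P=np.array([atz(n,u,v,12)[:2] for u,v in q[:,0]],np.float32);(x,y),rr=cv2.minEnclosingCircle(P)
        print(n,x,y,rr,cv2.contourArea(q))
s=r.sense();print(R.from_euler("xyz",s["tcp_rot"]).as_matrix().round(3))
E
```

```text
btn [558.73159818   5.59957704 132.        ] [580.51489835 -38.73101435 132.        ] [569.62324826 -16.56571865 132.        ] 49.393456039305406
yaw of +y 116.1687184423354
block [570.38124487 -16.38590501 132.        ]
[570.02508927 -16.89904804  98.        ]
106.7373499363738 26.849411986933458
106.65073125870887 -64.37815601143178
107.69395586967026 -154.4032786618332
104.32144002440916 115.0829969238042
side btn [562.2114402    8.62244342 132.        ] [584.32037584 -35.57726191 132.        ] [573.26590802 -13.47740924 132.        ]
[572.03244013  -9.94922896  98.        ]
102.84155046632458 -63.82366565149461
104.40761181858744 -153.35433500302722
103.76042100433366 116.76049648600299
105.46200163679985 26.144690047099736
top 879.507080078125 -666.904052734375 22.296873092651367 122.5
top 486.16827392578125 -241.73434448242188 89.11651611328125 3249.0
top 264.0746765136719 218.75059509277344 89.12039947509766 3282.5
top 976.4506225585938 -37.40924072265625 835.1797485351562 3887.0
side 770.55517578125 -855.122314453125 61.0522346496582 248.5
side 1426.1915283203125 -612.0003662109375 277.2767333984375 1337.5
side 488.39520263671875 -237.50949096679688 92.28961944580078 3354.5
side 267.6611328125 221.53009033203125 90.38956451416016 7904.0
[[ 0.245 -0.     0.969]
 [-0.969  0.001  0.245]
 [-0.001 -1.    -0.   ]]
```

```bash
cat > d.py <<'E'
import sys;from h import *
# target x y z yaw(deg of tool x)
x,y,z,w=map(float,sys.argv[1:5]);s=r.sense()
M=R.from_euler("xyz",s["tcp_rot"]);w=np.radians(w)
c,q=np.cos(w),np.sin(w)
T=R.from_matrix(np.array([[c,q,0],[0,0,-1],[-q,c,0]]).T)
print("t",s["clock"],"pos",s["eef_pos"].round(1),"F",s["contact_force"].round(1),"tau",s["wrist_torque"].round(2),"op",round(s["opening"],3),"q6",s["qpos"][5].round(2))
print("turn deg",np.degrees((M.inv()*T).as_rotvec()).round(2),"shift cm (cur axes)",(M.inv().apply(np.array([x,y,z])-s["eef_pos"])/10).round(2),"(final axes)",(T.inv().apply(np.array([x,y,z])-s["eef_pos"])/10).round(2))
E
python3 -m crank '[[0,0,0,-2.6,0,3.05,1],[0,0,0,-2.6,0,3.05,1],[0,0,0,-2.6,0,3.05,1],[0,0,0,-2.6,0,3.05,1],[0,0,0,-2.6,0,3.05,1],[0,0,0,-2.6,0,3.05,1],[0,0,0,-2.6,0,3.05,1],[0,0,0,-2.6,0,3.05,1],[0,0,0,-2.6,0,3.05,1],[0,0,0,-2.6,0,3.05,1]]' 40; python3 d.py 571 -15 180 -63.8
```

```text
clock: 0.93
eef_pos: [387.7, -270.9, 238.0]
tcp_rot: [-1.573, 0.002, -1.334]
contact_force: [0.3, -0.9, -0.5]
opening: 1.0
t 0.9333 pos [ 387.7 -270.9  238. ] F [ 0.3 -0.9 -0.5] tau [-0.04  0.02 -0.04] op 1.0 q6 0.72
turn deg [  0.13 -12.66  -0.15] shift cm (cur axes) [-20.57   5.78  23.82] (final axes) [-14.87   5.8   27.74]
```

```bash
python3 -m crank '[[0,-6.3,0,-2.3,0,2.7,1],[0,-6.3,0,-2.1,0,2.9,1],[0,0,0,-1.6,0,3.1,1],[0,0,0,-1.6,0,3.1,1],[0,0,0,-1.6,0,3.1,1],[0,0,0,-1.6,0.4,3.1,1],[0,0,0,-1.6,0.4,3.1,1],[0,0,0,-1.6,0.4,3.0,1],[0,0,0,-1.0,0.4,2.0,1],[0,0,0,0,0,0,1]]'; python3 d.py 571 -15 180 -63.8
python3 - <<'E'
from h import *
s=cams.grab_frame("side");cv2.imwrite("pics/s1.png",s);t=cams.grab_frame("top");cv2.imwrite("pics/t1.png",t)
cv2.imwrite("pics/st1.png",np.hstack([cv2.resize(s[60:280,150:350],None,fx=2,fy=2),cv2.resize(t[100:320,170:370],None,fx=2,fy=2)]))
E
```

```text
clock: 1.77
eef_pos: [572.7, -4.3, 220.1]
tcp_rot: [-1.571, 0.004, -1.098]
contact_force: [-0.8, 0.2, 0.4]
opening: 0.997
t 1.7667 pos [572.7  -4.3 220.1] F [-0.8  0.2  0.4] tau [-0.06  0.02  0.  ] op 0.997 q6 1.08
turn deg [ 0.04  0.91 -0.23] shift cm (cur axes) [ 0.89  4.01 -0.63] (final axes) [ 0.89  4.01 -0.62]
```

View pics/st1.png

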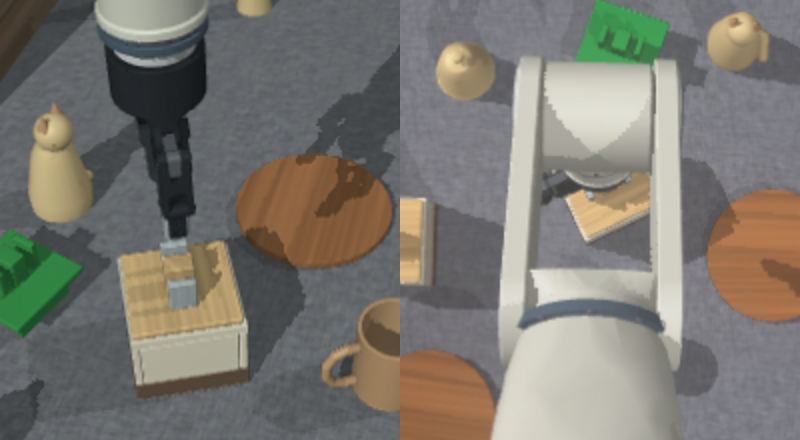

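```bash
python3 -m crank '[[0,0.9,0,0.45,0.6,-0.3,1],[0,0,0,0.4,0.6,-0.3,1],[0,0,0,0,1,0,1],[0,0,0,0,1,0,1],[0,0,0,0,1,0,1],[0,0,0,0,0.6,0,1],[0,0,0,0,0,0,1],[0,0,0,0,0,0,1],[0,0,0,0,0,0,1],[0,0,0,0,0,0,1]]'; python3 d.py 571 -15 114 -63.8
python3 - <<'E'
from h import *
s=cams.grab_frame("side");cv2.imwrite("pics/s2.png",s)
crop(s,185,80,295,280,3,"pics/s2c.png")
q=r.sense();M=R.from_euler("xyz",q["tcp_rot"]).as_matrix()
print(proj("side",q["eef_pos"]),proj("side",[571,-15,118]))
E
```

```text
clock: 2.7
eef_pos: [564.6, -23.8, 166.4]
tcp_rot: [-1.577, 0.004, -1.122]
contact_force: [0.3, 0.0, 0.9]
opening: 0.998
t 2.7 pos [564.6 -23.8 166.4] F [0.3 0.  0.9] tau [-0.03  0.02  0.  ] op 0.998 q6 1.08
turn deg [ 0.36 -0.49 -0.25] shift cm (cur axes) [-0.49  5.23  0.99] (final axes) [-0.51  5.24  0.96]
[np.float64(244.26281337794708), np.float64(175.04486183345784)] [np.float64(240.9491879545035), np.float64(195.77727200057416)]
```

View pics/s2c.png

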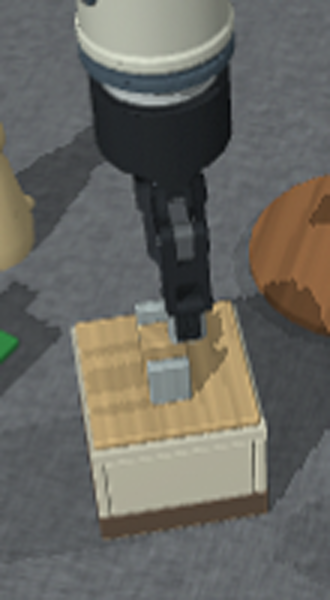

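```bash
python3 -m crank '[[0.2,-0.3,-0.1,-0.25,0.3,0.5,1],[0.1,-0.2,-0.1,-0.25,0.3,0.45,1],[0,0,0,0,0.2,0,1],[0,0,0,0,0,0,1],[0,0,0,0,0,0,1],[0,0,0,0,0,0,1],[0,0,0,0,0,0,1],[0,0,0,0,0,0,1],[0,0,0,0,0,0,1],[0,0,0,0,0,0,1]]'; python3 d.py 571 -15 114 -63.8
python3 - <<'E'
from h import *
s=cams.grab_frame("side");cv2.imwrite("pics/s3.png",s)
crop(s,195,120,285,240,5,"pics/s3c.png")
q=r.sense();M=R.from_euler("xyz",q["tcp_rot"]).as_matrix()
print(proj("side",q["eef_pos"]),proj("side",[571,-15,118]))
E
```

```text
clock: 3.58
eef_pos: [572.8, -13.5, 159.0]
tcp_rot: [-1.569, -0.001, -1.111]
contact_force: [0.2, 0.7, 0.5]
opening: 1.003
t 3.5833 pos [572.8 -13.5 159. ] F [0.2 0.7 0.5] tau [0.04 0.02 0.03] op 1.003 q6 1.08
turn deg [-0.12  0.13  0.04] shift cm (cur axes) [ 0.05  4.5  -0.24] (final axes) [ 0.06  4.5  -0.23]
[np.float64(238.4950347022354), np.float64(181.03038736179988)] [np.float64(240.9491879545035), np.float64(195.77727200057416)]
```

View pics/s3c.png

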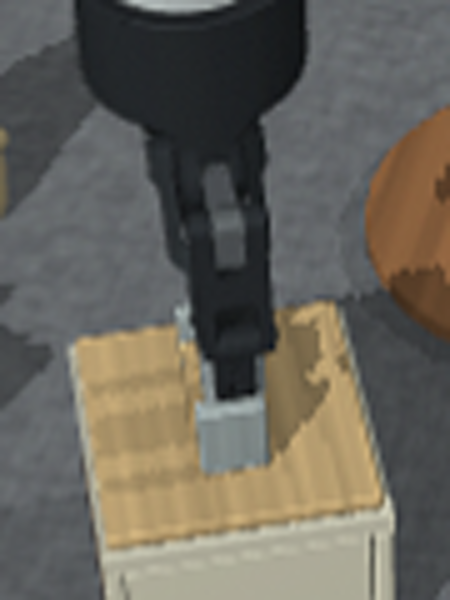

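```bash
python3 -m crank '[[0,0,0,0.03,0.7,-0.1,1],[0,0,0,0.03,0.7,-0.1,1],[0,0,0,0,0.7,0,1],[0,0,0,0,0.7,0,1],[0,0,0,0,0.6,0,1],[0,0,0,0,0.4,0,1],[0,0,0,0,0.2,0,1],[0,0,0,0,0,0,1],[0,0,0,0,0,0,1],[0,0,0,0,0,0,1]]'; python3 d.py 571 -15 114 -63.8
python3 - <<'E'
from h import *
s=cams.grab_frame("side");cv2.imwrite("pics/s4.png",s)
crop(s,195,120,285,240,5,"pics/s4c.png")
E
```

```text
clock: 4.47
eef_pos: [570.3, -15.3, 113.2]
tcp_rot: [-1.571, 0.0, -1.112]
contact_force: [0.4, 0.3, 0.4]
opening: 0.998
t 4.4667 pos [570.3 -15.3 113.2] F [0.4 0.3 0.4] tau [-0.02 -0.03 -0.02] op 0.998 q6 1.08
turn deg [ 0.    0.11 -0.02] shift cm (cur axes) [ 0.01 -0.08  0.07] (final axes) [ 0.01 -0.08  0.07]
```

View pics/s4c.png

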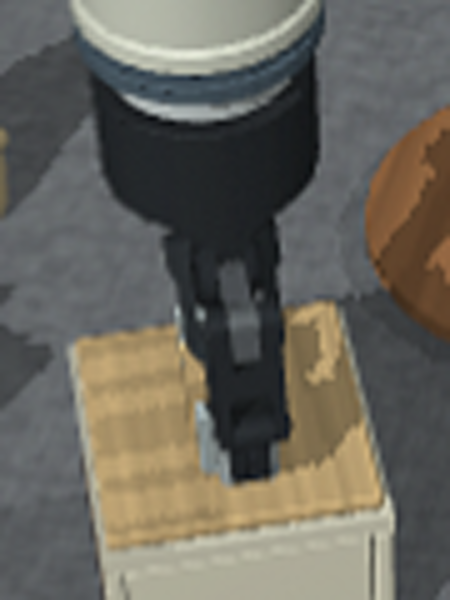

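```bash
python3 -m crank '[[0,0,0,0,-0.1,0.1,0.6],[0,0,0,0,-0.1,0.1,0.4],[0,0,0,0,0,0,0.25],[0,0,0,0,0,0,0.25],[0,0,0,0,0,0,0.25],[0,0,0,0,0,0,0.25],[0,0,0,0,0,0,0.25],[0,0,0,0,0,0,0.25],[0,0,0,0,0,0,0.25],[0,0,0,0,0,0,0.25]]' 30; python3 d.py 571 -15 114 -63.8
python3 - <<'E'
from h import *
s=cams.grab_frame("side");cv2.imwrite("pics/s5.png",s)
crop(s,195,120,285,240,5,"pics/s5c.png")
E
```

```text
clock: 5.35
eef_pos: [572.9, -14.2, 116.6]
tcp_rot: [-1.569, -0.001, -1.111]
contact_force: [-0.1, -0.5, -0.3]
opening: 0.623
t 5.35 pos [572.9 -14.2 116.6] F [-0.1 -0.5 -0.3] tau [-0.    0.01  0.04] op 0.623 q6 1.08
turn deg [-0.1   0.12  0.04] shift cm (cur axes) [-0.02  0.26 -0.21] (final axes) [-0.02  0.26 -0.21]
```

View pics/s5c.png

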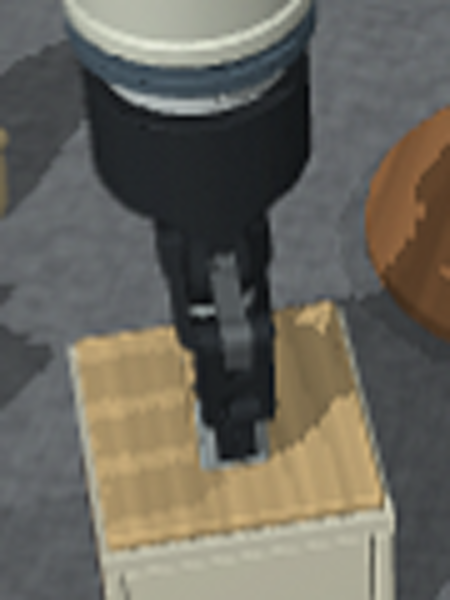

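```bash
python3 -m crank '[[0,0,0,0,0,0,0.1],[0,0,0,0,0,0,0],[0,0,0,0,0,0,-0.3],[0,0,0,0,0,0,-0.3],[0,0,0,0,0,0,-0.3],[0,0,0,0,0,0,-0.3],[0,0,0,0,0,0,-0.3],[0,0,0,0,0,0,-0.3],[0,0,0,0,0,0,-0.3],[0,0,0,0,0,0,-0.3]]' 45; python3 d.py 571 -15 220 -63.8
```

```text
clock: 6.23
eef_pos: [573.2, -14.0, 118.5]
tcp_rot: [-1.568, -0.001, -1.112]
contact_force: [-0.9, 0.3, 2.2]
opening: 0.437
t 6.2333 pos [573.2 -14.  118.5] F [-0.9  0.3  2.2] tau [ 0.03  0.11 -0.04] op 0.437 q6 1.08
turn deg [-0.14  0.1   0.03] shift cm (cur axes) [-1.000e-02 -1.015e+01 -2.100e-01] (final axes) [-1.000e-02 -1.015e+01 -2.400e-01]
```

```bash
python3 - <<'E'
from h import *
s=cams.grab_frame("side");cv2.imwrite("pics/s6.png",s)
crop(s,195,120,285,240,5,"pics/s6c.png")
E
```

```text
(no output)
```

View pics/s6c.png

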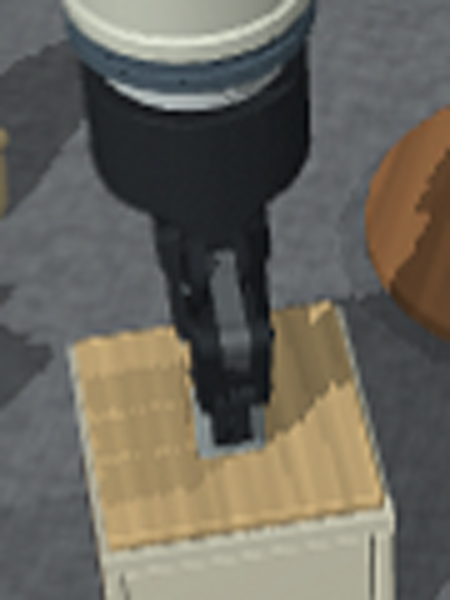

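```bash
python3 -m crank '[[0,0,0,0,-0.3,0,-0.3],[0,0,0,0,-0.3,0,-0.3],[0,0,0,0,-0.4,0,-0.3],[0,0,0,0,-0.4,0,-0.3],[0,0,0,0,-0.4,0,-0.3],[0,0,0,0,-0.4,0,-0.3],[0,0,0,0,0,0,-0.3],[0,0,0,0,0,0,-0.3],[0,0,0,0,0,0,-0.3],[0,0,0,0,0,0,-0.3]]'; python3 d.py 573 -14 220 -63.8
python3 - <<'E'
from h import *
s=cams.grab_frame("side");cv2.imwrite("pics/s7.png",s)
crop(s,195,100,295,260,4,"pics/s7c.png")
E
```

```text
clock: 7.12
eef_pos: [572.8, -14.1, 142.4]
tcp_rot: [-1.569, -0.0, -1.112]
contact_force: [0.5, 0.1, -1.7]
opening: 0.431
t 7.1167 pos [572.8 -14.1 142.4] F [ 0.5  0.1 -1.7] tau [-0.04  0.06 -0.04] op 0.431 q6 1.08
turn deg [-0.11  0.1   0.02] shift cm (cur axes) [ 0.   -7.76  0.04] (final axes) [ 0.   -7.76  0.03]
```

View pics/s7c.png

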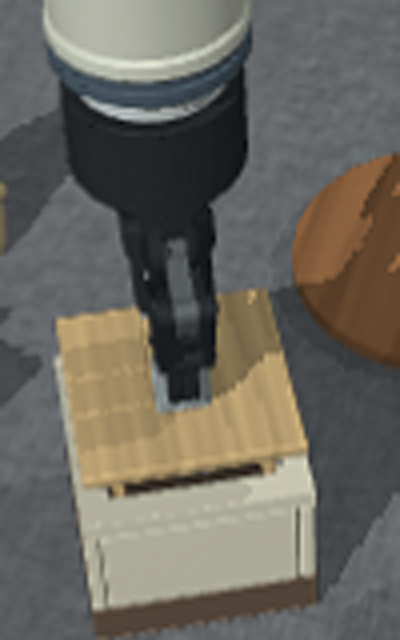

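```bash
python3 -m crank '[[0,0,0,0,-0.8,0,-0.3],[0,0,0,0,-0.8,0,-0.3],[0,0,0,0,-0.8,0,-0.3],[0,0,0,0,-0.8,0,-0.3],[0,0,0,0,-0.8,0,-0.3],[0,0,0,0,-0.8,0,-0.3],[0,0,0,0,-0.5,0,-0.3],[0,0,0,0,0,0,-0.3],[0,0,0,0,0,0,-0.3],[0,0,0,0,0,0,-0.3]]'; python3 d.py 487 -240 200 -63.8
```

```text
clock: 8.0
eef_pos: [573.2, -14.1, 202.5]
tcp_rot: [-1.567, -0.001, -1.112]
contact_force: [-0.5, -0.2, -1.4]
opening: 0.436
t 8.0 pos [573.2 -14.1 202.5] F [-0.5 -0.2 -1.4] tau [ 0.01 -0.02  0.03] op 0.436 q6 1.08
turn deg [-0.21  0.1   0.07] shift cm (cur axes) [ 16.43   0.21 -17.73] (final axes) [ 16.46   0.25 -17.7 ]
```

```bash
python3 -m crank '[[0,0,0,0.6,0,-0.6,-0.3],[0,0,0,1.2,0,-1.3,-0.3],[0,0,0,1.6,0,-1.7,-0.3],[0,0,0,1.6,0,-1.7,-0.3],[0,0,0,1.6,0,-1.7,-0.3],[0,0,0,1.6,0,-1.7,-0.3],[0,0,0,1.6,0,-1.7,-0.3],[0,0,0,1.6,0,-1.7,-0.3],[0,0,0,1.2,0,-1.3,-0.3],[0,0,0,0.6,0,-0.7,-0.3]]'; python3 d.py 487 -240 200 -63.8
```

```text
clock: 8.83
eef_pos: [498.1, -203.7, 197.2]
tcp_rot: [-1.574, 0.004, -1.106]
contact_force: [1.2, 0.5, -2.2]
opening: 0.434
t 8.8333 pos [ 498.1 -203.7  197.2] F [ 1.2  0.5 -2.2] tau [-0.01 -0.03 -0.02] op 0.434 q6 0.72
turn deg [ 0.17  0.42 -0.2 ] shift cm (cur axes) [ 2.75 -0.29 -2.61] (final axes) [ 2.77 -0.28 -2.59]
```

```bash
python3 -m crank '[[0,0,0,0.9,0,-0.8,-0.3],[0,0,0,0.8,0.3,-0.7,-0.3],[0,0,0,0.5,0.8,-0.5,-0.3],[0,0,0,0.2,1,-0.2,-0.3],[0,0,0,0,1.0,0,-0.3],[0,0,0,0,1.0,0,-0.3],[0,0,0,0,0.7,0,-0.3],[0,0,0,0,0,0,-0.3],[0,0,0,0,0,0,-0.3],[0,0,0,0,0,0,-0.3]]'; python3 d.py 487 -240 70.5 -63.8
python3 - <<'E'
from h import *
s=cams.grab_frame("side");cv2.imwrite("pics/s8.png",s);t=cams.grab_frame("top");cv2.imwrite("pics/t8.png",t)
cv2.imwrite("pics/st8.png",np.hstack([cv2.resize(s[20:220,220:420],None,fx=2,fy=2),cv2.resize(t[120:320,250:450],None,fx=2,fy=2)]))
E
```

```text
clock: 9.67
eef_pos: [485.4, -235.8, 140.3]
tcp_rot: [-1.577, 0.009, -1.108]
contact_force: [-0.0, 0.4, -0.8]
opening: 0.435
t 9.6667 pos [ 485.4 -235.8  140.3] F [-0.   0.4 -0.8] tau [ 0.02 -0.01 -0.04] op 0.435 q6 0.65
turn deg [ 0.38  0.34 -0.54] shift cm (cur axes) [0.51 6.97 0.01] (final axes) [ 0.45  6.98 -0.04]
```

View pics/st8.png

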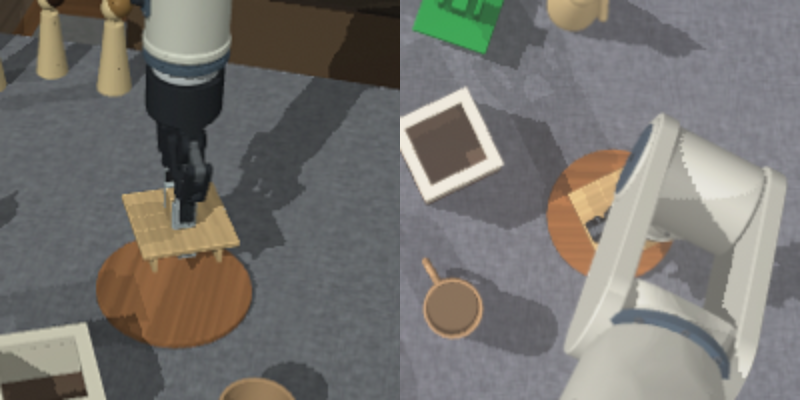

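```bash
python3 -m crank '[[0.2,0,-0.2,0.2,0.8,0,-0.3],[0.1,0,-0.2,0.2,1,0,-0.3],[0.1,0,-0.1,0,1,0,-0.3],[0,0,0,0,1,0,-0.3],[0,0,0,0,0.9,0,-0.3],[0,0,0,0,0.7,0,-0.3],[0,0,0,0,0.4,0,-0.3],[0,0,0,0,0,0,-0.3],[0,0,0,0,0,0,-0.3],[0,0,0,0,0,0,-0.3]]'; python3 d.py 487 -240 70.5 -63.8
```

```text
clock: 10.6
eef_pos: [488.9, -240.7, 77.7]
tcp_rot: [-1.567, -0.004, -1.107]
contact_force: [0.3, 0.3, -2.2]
opening: 0.433
t 10.6 pos [ 488.9 -240.7   77.7] F [ 0.3  0.3 -2.2] tau [ 0.04 -0.02 -0.03] op 0.433 q6 0.65
turn deg [-0.2   0.36  0.21] shift cm (cur axes) [-0.15  0.72 -0.14] (final axes) [-0.15  0.72 -0.14]
```

```bash
python3 -m crank '[[0,0,0,0,0.15,0,-0.3],[0,0,0,0,0.15,0,-0.3],[0,0,0,0,0.15,0,-0.3],[0,0,0,0,0.1,0,-0.3],[0,0,0,0,0,0,-0.3],[0,0,0,0,0,0,-0.3],[0,0,0,0,0,0,-0.3],[0,0,0,0,0,0,-0.3],[0,0,0,0,0,0,-0.3],[0,0,0,0,0,0,-0.3]]'; python3 d.py 487 -240 70.5 -63.8
python3 - <<'E'
from h import *
s=cams.grab_frame("side");cv2.imwrite("pics/s9.png",s)
crop(s,250,90,370,210,5,"pics/s9c.png")
E
```

```text
clock: 11.43
eef_pos: [490.2, -241.3, 73.5]
tcp_rot: [-1.565, -0.006, -1.107]
contact_force: [0.1, -0.4, -2.1]
opening: 0.435
t 11.4333 pos [ 490.2 -241.3   73.5] F [ 0.1 -0.4 -2.1] tau [ 0.   -0.06  0.02] op 0.435 q6 0.65
turn deg [-0.32  0.36  0.37] shift cm (cur axes) [-0.26  0.3  -0.23] (final axes) [-0.26  0.3  -0.23]
```

View pics/s9c.png

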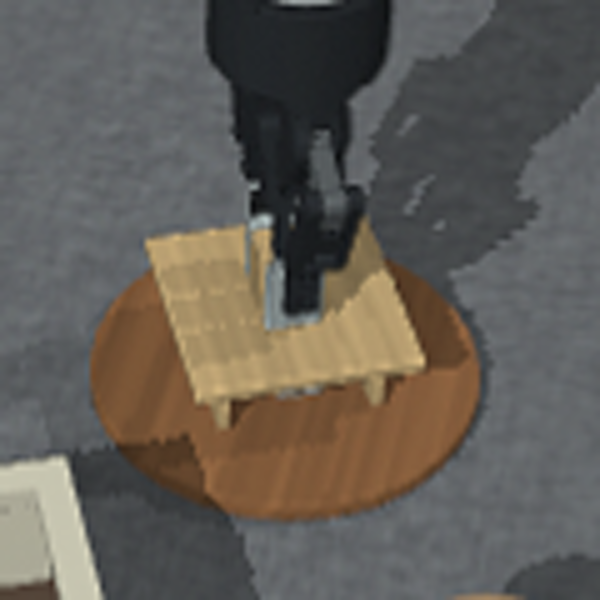

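```bash
python3 -m crank '[[-0.2,0,0.2,-0.15,0.05,-0.15,-0.3],[-0.1,0,0.1,-0.15,0.05,-0.15,-0.3],[0,0,0,0,0.1,0,-0.3],[0,0,0,0,0.1,0,-0.3],[0,0,0,0,0.05,0,-0.3],[0,0,0,0,0,0,-0.3],[0,0,0,0,0,0,-0.3],[0,0,0,0,0,0,-0.3],[0,0,0,0,0,0,-0.3],[0,0,0,0,0,0,-0.3]]'; python3 d.py 487 -240 70.5 -63.8
```

```text
clock: 12.32
eef_pos: [486.0, -240.1, 70.6]
tcp_rot: [-1.571, -0.001, -1.107]
contact_force: [-0.7, 0.3, 0.1]
opening: 0.434
t 12.3167 pos [ 486.  -240.1   70.6] F [-0.7  0.3  0.1] tau [ 0.02  0.03 -0.05] op 0.434 q6 0.65
turn deg [-0.    0.36  0.08] shift cm (cur axes) [0.04 0.01 0.09] (final axes) [0.04 0.01 0.09]
```

```bash
python3 -m crank '[[0,0,0,0,0.05,0,-0.3],[0,0,0,0,0.05,0,-0.3],[0,0,0,0,0.05,0,-0.3],[0,0,0,0,0,0,-0.3],[0,0,0,0,0,0,-0.3],[0,0,0,0,0,0,-0.3],[0,0,0,0,0,0,-0.3],[0,0,0,0,0,0,-0.3],[0,0,0,0,0,0,-0.3],[0,0,0,0,0,0,-0.3]]'; python3 d.py 487 -240 70.5 -63.8
python3 - <<'E'
from h import *
s=cams.grab_frame("side");cv2.imwrite("pics/s10.png",s)
crop(s,250,90,370,210,5,"pics/s10c.png")
E
```

```text
clock: 13.15
eef_pos: [486.0, -240.2, 70.5]
tcp_rot: [-1.571, -0.001, -1.107]
contact_force: [-0.7, 0.7, 0.7]
opening: 0.437
t 13.15 pos [ 486.  -240.2   70.5] F [-0.7  0.7  0.7] tau [0.04 0.11 0.05] op 0.437 q6 0.65
turn deg [0.   0.35 0.06] shift cm (cur axes) [0.03 0.   0.1 ] (final axes) [0.03 0.   0.1 ]
```

View pics/s10c.png

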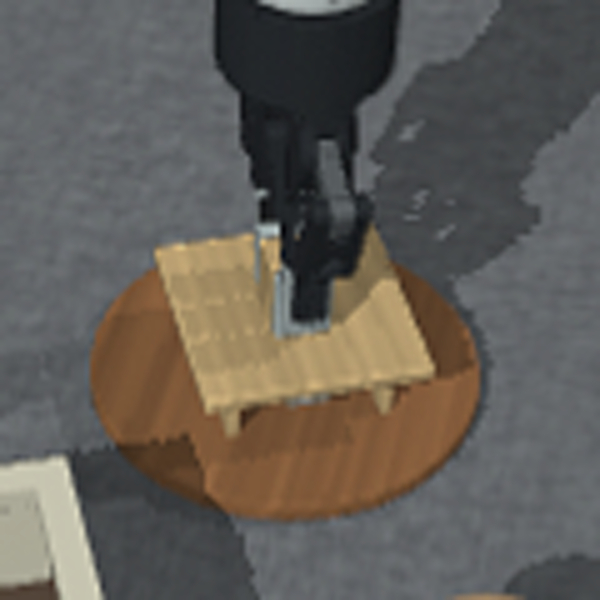

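```bash
python3 -m crank '[[0,0,0,0,0,0,-0.05],[0,0,0,0,0,0,0.1],[0,0,0,0,0,0,0.3],[0,0,0,0,0,0,0.5],[0,0,0,0,0,0,0.8],[0,0,0,0,0,0,1],[0,0,0,0,0,0,1],[0,0,0,0,0,0,1],[0,0,0,0,0,0,1],[0,0,0,0,0,0,1]]'; python3 d.py 487 -240 200 -63.8
python3 - <<'E'
from h import *
s=cams.grab_frame("side");cv2.imwrite("pics/s11.png",s)
crop(s,250,90,370,210,5,"pics/s11c.png")
E
```

```text
clock: 14.03
eef_pos: [486.6, -240.4, 70.6]
tcp_rot: [-1.57, -0.002, -1.107]
contact_force: [-0.3, 0.7, -0.2]
opening: 1.001
t 14.0333 pos [ 486.6 -240.4   70.6] F [-0.3  0.7 -0.2] tau [0.03 0.01 0.03] op 1.001 q6 0.65
turn deg [-0.05  0.35  0.12] shift cm (cur axes) [ 1.000e-02 -1.294e+01  6.000e-02] (final axes) [ -0.02 -12.94   0.05]
```

View pics/s11c.png

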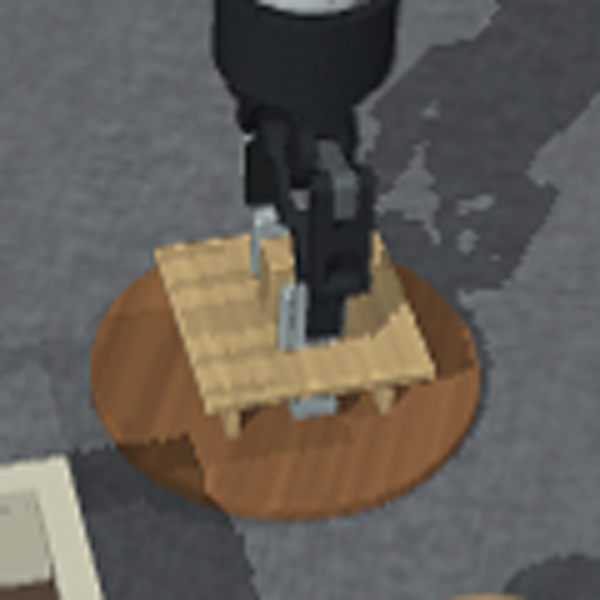

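Released without the lid moving; retreat straight up.

```bash
python3 -m crank '[[0,0,0,0,-0.4,0,1],[0,0,0,0,-0.6,0,1],[0,0,0,0,-0.8,0,1],[0,0,0,0,-1,0,1],[0,0,0,0,-1.5,0,1],[0,0,0,0,-2,0,1],[0,0,0,0,-2.5,0,1],[0,0,0,0,-2.5,0,1],[0,0,0,0,-2,0,1],[0,0,0,0,0,0,1]]'; python3 -m crank '[[0,0,0,2,0,0,1],[0,0,0,3,0,0,1],[0,0,0,3,0,0,1],[0,0,0,3,0,0,1],[0,0,0,3,0,0,1],[0,0,0,2,0,0,1],[0,0,0,1,0,0,1],[0,0,0,0,0,0,1],[0,0,0,0,0,0,1],[0,0,0,0,0,0,1]]'; python3 - <<'E'
from h import *
s=cams.grab_frame("side");cv2.imwrite("pics/s12.png",s);t=cams.grab_frame("top");cv2.imwrite("pics/t12.png",t)
cv2.imwrite("pics/st12.png",np.hstack([cv2.resize(s[80:230,220:370],None,fx=2.6,fy=2.6),cv2.resize(t[150:300,280:430],None,fx=2.6,fy=2.6)]))
E
```

```text
clock: 14.92
eef_pos: [486.0, -239.9, 216.1]
tcp_rot: [-1.569, -0.003, -1.107]
contact_force: [0.7, -0.9, -0.3]
opening: 1.004
clock: 15.75
eef_pos: [563.6, -397.3, 223.0]
tcp_rot: [-1.566, -0.007, -1.106]
contact_force: [0.7, -0.3, 0.1]
opening: 1.001
```

View pics/st12.png

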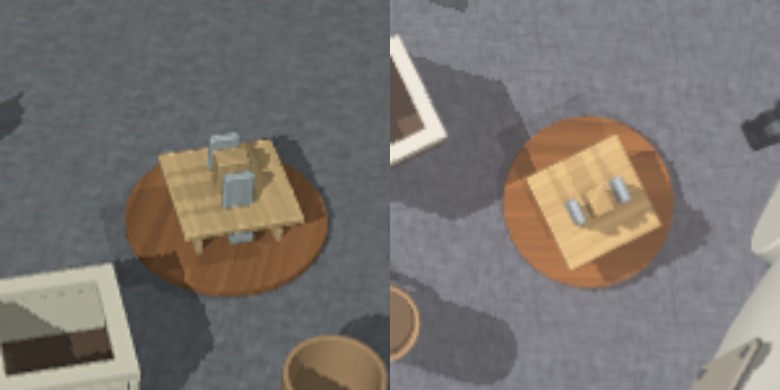

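```bash
python3 -c "
from rig import *
print(abs(r.sense()['qvel']).max());order.sign_off()"
```

```text
0.003084363088876866
the job is handed in; nothing more can be done
```

The change pot's lid is off and standing right way up on the round board farthest to the robot's right. I handed the job in at about 16 s of the 48 s allowed.

- **Pinch and lift:** I closed on both buttons with 45 N and lifted the lid straight up. At 24 mm up, the side picture showed it clear of the pot.
- **Placing:** I lowered the lid until the descent stopped at TCP z 70.5 mm, about the height expected for the lid standing on the board. The vertical force went from about -2 N to +0.7 N there, so I took it as standing and only then opened the fingers. It did not shift when they opened.
- **Last checks:** After backing off, both cameras showed the lid level and within the board's edge, near its middle, with the buttons sprung out. The arm was clear, still and touching nothing, and contact forces were below 1 N.
- **Disagreements:** The two cameras differed by about 3–4 mm on where the lid was, so I used a position between them. The opening reading while pinched (0.437, about 37 mm if linear) did not match the expected 42 mm. I took that to be a non-linear reading, since the lid came free normally.

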